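# Index the dividing head to its white mark

## Task

The brass blank on the dividing head is due for its next cut. Swing the black-balled lever fully back to free the index plate, turn the blank round through its clicks until the plate's white mark rests in the notch at the red pointer, then swing the lever fully home again to lock it there. Leave the other tools and tins on the bench where they are.

Things in the scene. Friction and masses are not known exactly. Their poses are not given: they have to be found in the camera images.
- head: Green cast dividing head, bolted to the bench, 180 x 190 mm base, about 240 mm high. Origin: centre of its underside on the bench; z up. It faces its own -y: its spindle leans 35 degrees from vertical towards -y. Lever and plunger housing on its +x side, spring-detent housing on its -x side, pointer uphill at the back.
- blank (a point): On the spindle axis in the hexagonal brass blank (50 mm across flats, 50 mm tall), 26 mm below its top and 30 mm above the face of the steel index plate (126 mm across the teeth), which turns with it. z: up along the spindle, out of the blank; x: square to one pair of flats, along the head's x when index is 0. Nothing within 75 mm of the axis is over 5 mm above the plate. Grip the blank to turn it.
- index (a joint): Turn of the index plate, rad; 0 with the white mark at the pointer, growing clockwise seen facing the plate. It starts 3 to 8 notches clockwise of the pointer, so it is to be turned back anticlockwise. 24 notches, one each 0.262 rad; a spring ball clicks over each tooth (peak about 0.35 N m) and draws the plate to the nearest notch when let go. Turns only with the lever back.
- mark (a point): Outer end of the broad white mark on the face of the index plate, 60 mm from the spindle axis (short thin grey lines mark the other notches). A white stroke on top of the blank points the same way.
- pointer (a point): Tip of the fixed red pointer, on the uphill side of the plate's rim; the white mark's outer end meets it when the plate is set.
- lever (a joint): Lock lever on the head's +x side, rad: 0 home (leaning 12 degrees from upright to the head's front, -y), 1.2 fully back (57 degrees from upright to the head's +y). It drives a plunger into a notch of the plate: home it locks the plate, past 1.0 the plate is free; between notches it will not go home. Stiff hinge (about 1.5 N at the ball): it stays where it is left. It starts home.
- ball (a point): Centre of the lever's black ball, 28 mm across, 100 mm from the pivot on a 10 mm rod; free all round and the lever's highest part, so it can be pinched from above or pushed.
- lever_pivot (a point): On the lever's hinge line in the plane of the ball's swing. The hinge line runs along the head's x axis; the ball swings in the head's y-z plane.
- indicator: Bystander: dial indicator on a magnetic stand, 60 x 50 mm block, 215 mm high post, dial 55 mm out along +y. Origin under the block.
- oiler: Bystander: red pump oiler, 76 mm wide, spout to 155 mm high. Origin under its centre.
- tin: Bystander: yellow tin, 68 mm wide, 120 mm high. Origin under its centre.
- spanner: Bystander: open spanner, 190 mm long, lying flat along its x.
- hammer: Bystander: hammer, 260 mm long, lying along its x.
- spare: Bystander: the next hexagonal brass blank, 50 mm across, 56 mm tall, standing on the bench.
- veeblock: Bystander: dark steel vee block, 70 x 60 x 47 mm.

How it is judged (in metres and radians):
On the way, in this order (a step that is already met when the one before it is completed fails the run):
1. the lever is swung back and the index plate is free (value of joint lever above 1 rad), for 0.1 s.
2. with the lever back, the white mark stands at the red pointer (distance between mark and pointer below 0.005 m and value of joint lever above 1 rad), for 0.3 s.
At the end, for the whole second after the job is handed in: The white mark stands within 5 mm of the red pointer, the lever is within 0.1 rad of home with its plunger in the notch, the plate is still, and no loose tool, tin or spare on the bench has been moved more than 30 mm (distance between mark and pointer below 0.005 m and value of joint lever below 0.1 rad and velocity of joint index between -0.05 and 0.05 rad/s and distance of each of indicator, oiler, tin, spanner, hammer, spare, veeblock from where it was at the start of the episode below 0.03 m); the robot touches nothing.
It fails at once if a loose tool, tin or spare on the bench is moved more than 30 mm (distance of any of indicator, oiler, tin, spanner, hammer, spare, veeblock from where it was at the start of the episode above 0.03 m).
It fails at once if the dial indicator stand, the oiler or the tin is tipped (angle between any of indicator, oiler, tin's own z axis and vertical above 0.35 rad).
It also fails if it takes over 72 s, if anything falls off the work surface, if the arm or the gripper's body presses on something with over 40 N, if the wrist force passes 120 N, or if a joint passes its speed limit or range.

## Robot

A 7-joint arm with a two-finger parallel gripper is mounted at the origin on the work surface. World frame = base frame: x ahead of the robot, y to its left, z up, the work surface at z = 0. Lengths are in m, angles in degrees, forces in N, time in s.
With the tool pointing down it reaches from about 0.425 to 0.875 m from the base axis. Payload 4.7 kg.
Tool frame: the origin (TCP) lies midway between the tips of the shut fingers; the grasp point (between the pads) lies env.grip_point_offset behind it (env.grip_point_offset is the distance from the TCP to the grasp point, in m); z points along the fingers, y is the line along which they close (so a half turn about z gives the same grasp; the last joint's range is limited). The gripper opens to 87 mm and grips with 3 to 60 N. Pads are 19 mm wide; open, the fingers measure 117 mm over their backs; the gripper's body (75 mm by 190 mm) begins 51 mm behind the grasp point.
Start: joints at [0.808, 18.392, -4.016, 83.108, 1.295, 78.541, -3.26], TCP at [0.65, -0, 0.223] pointing down, gripper open.
Joint ranges: [-163.93, 163.93], [-17.29, 119.83], [-79.2, 71.16], [3.27, 140.29], [-89.18, 269.18], [5.43, 117.66], [-154.24, 154.24]. Speed limits (degrees/s): [147.25, 147.25, 180, 180, 180, 180, 180].

## Interface

Orientations are given as [roll, pitch, yaw] about the fixed x, y, z axes, in that order (R = Rz(yaw) Ry(pitch) Rx(roll)).
In Python, from cell import env gives the robot as it stands.
- The arm moves only by the shell command python3 -m creep 'ROWS' [FORCE]. ROWS is a JSON object of lists of equal length, an entry for each row: "translation": the shift along the tool's x, y, z in units of 0.08 m (1.0 is 0.08 m), a list of three; "turn": the turn, a rotation vector about the tool's x, y, z in units of 180 degrees (1.0 is 180 degrees), a list of three; "grip": the opening, from 0 (shut) to 1 (fully open). In form: {"translation": [[x, y, z], ...], "turn": [[ax, ay, az], ...], "grip": [grip, ...]}. A call has 1 to 5 rows; each row shifts and turns the commanded pose from where the row before left it, along the tool's axes as they then stand; what a row does not reach is not made up. A row lasts 1/8 s, in which the tool goes at most 62.5 mm and 10.7 degrees, less where a joint would pass 70% of its speed; a pose out of reach is approached as far as the arm can. A call with a number of a shift or a turn outside -1 to 1 is refused whole. A call with a gripper value outside its range is refused whole. The fingers move at their own pace and stop on an object; FORCE is the grip in N (left out, the last holds). Time passes only in rows, so rows that do not move let the fingers close. It gives the time, the measured TCP pose, the force, the opening and the grip force at its end, in the units of the state.
- env.get_obs(): the state, without advancing time (a new reading comes with each control period).
- env.read_camera(name): name is "scene" or "side" or "wrist"; returns a dict with "frame" (480x640x3 uint8, red, green, blue), "z_map" (480x640 float32, m along the optical axis (not along the pixel's ray), 0 where there is no reading), "K" (3x3 intrinsics, pixels), "rvec" (rotation vector, rad) and "tvec" (3), from world to camera coordinates, as OpenCV has them. Camera axes: x right, y down, z forward; pixel columns grow to the right and rows downward; lengths in m; the calibration is good to about 2 mm. A picture is of the moment at which its call begins.
- env.sign_off(): hands the job in; it is judged then, once.
The state is a dict: "time_s": time; "qpos": joint angles; "joint_velocities": joint speeds; "effort": joint torques, N m; "tool_pos": TCP position; "tool_rot": TCP orientation; "force": force on the tool from outside, world axes, zero at the start; "wrist_torque": the same for the moment, N m; "grip_width": finger opening in m; "grasp_force": force on a finger pad.
Only numpy, scipy, OpenCV 4.12 (cv2) and the standard library are available. Lean on these libraries where they do the work, as an engineer would, in place of code of your own. Each camera call takes 0.05 s, during which the arm holds its last target. There are 200 camera calls.

## Working session

There is one attempt and no reset: what is moved stays moved. The work goes in short steps, Python scripts to look and compute and a shell command to move; the robot and the scene stay as the last step left them, time stands still between calls to the robot, and variables do not carry over. Pictures are saved under pics/ and viewed, at most 10 in all, crops included, and the job is handed in when it is done.

```bash
ls; mkdir -p pics; python3 - <<'E'
from cell import env
import cv2,numpy as np
for n in ["scene","side"]:
    c=env.read_camera(n); cv2.imwrite(f"pics/{n}0.png",c["frame"][...,::-1]); np.savez(f"pics/{n}0.npz",**c)
    print(n,c["K"].tolist(),c["rvec"],c["tvec"])
o=env.get_obs(); print({k:np.round(v,3) for k,v in o.items()}, env.grip_point_offset)
E
```

```text
pics
scene [[460.3198928823235, 0.0, 317.3306381346959], [0.0, 460.3198928823235, 238.42401803001488], [0.0, 0.0, 1.0]] [ 1.94881912  1.31142924 -0.61796842] [-0.16505619 -0.17145494  1.54678934]
side [[461.0435880330917, 0.0, 322.7161667389844], [0.0, 461.0435880330917, 242.76008781108638], [0.0, 0.0, 1.0]] [ 1.96546538 -0.82963841  0.51260641] [-0.3679215   0.32927201  1.16018405]
{'time_s': np.float64(0.1), 'qpos': array([ 0.807, 18.434, -4.015, 83.166,  1.297, 78.54 , -3.261]), 'joint_velocities': array([-0.062, -0.046, -0.14 , -0.063, -0.089, -0.076, -0.088]), 'effort': array([ 0.0000e+00, -4.9257e+01, -4.0600e-01, -3.1340e+01, -6.4000e-02,
        4.0000e-02,  0.0000e+00]), 'tool_pos': array([ 0.65 , -0.   ,  0.222]), 'tool_rot': array([-1.79905e+02,  8.00000e-03,  9.00010e+01]), 'force': array([-1.622,  0.285, -0.024]), 'wrist_torque': array([-0.012,  0.029, -0.052]), 'grasp_force': np.float64(0.0), 'grip_width': np.float64(0.087)} 0.0187
```

View pics/scene0.png

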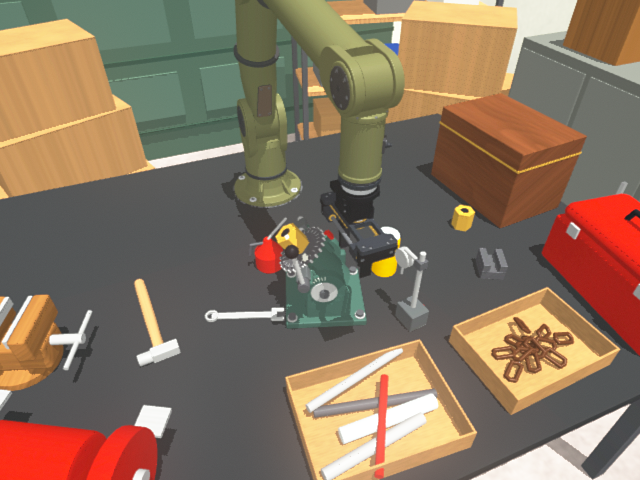

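View pics/side0.png

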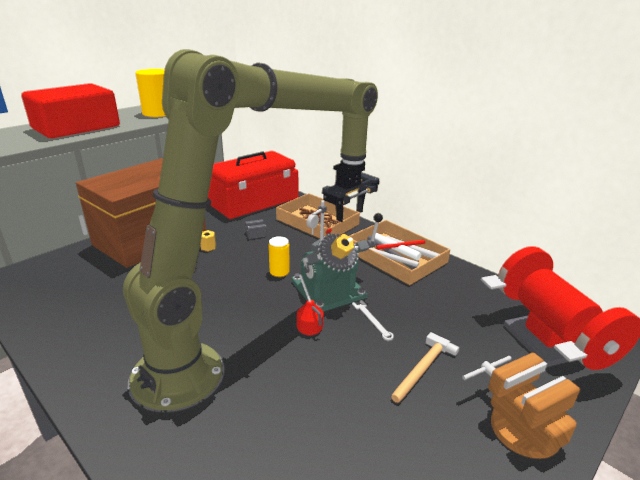

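The scene view has the head at about (322,270), its ball at (291,252) and the blank at (291,237). The side view has the blank at (344,246), the ball at (378,217) and the plate facing the camera. Next I'll zoom in on both.

```bash
cat > h.py <<'E'
import cv2,numpy as np
from scipy.spatial.transform import Rotation as R
def load(n): return dict(np.load(f"pics/{n}.npz"))
def cloud(c):
    z=c["z_map"].astype(float); v,u=np.mgrid[:480,:640]; K=c["K"]
    p=np.stack([(u-K[0,2])/K[0,0]*z,(v-K[1,2])/K[1,1]*z,z],-1)
    Rm=cv2.Rodrigues(c["rvec"])[0]; return (p-c["tvec"])@Rm
def proj(c,P): return cv2.projectPoints(np.atleast_2d(np.asarray(P,float)),c["rvec"],c["tvec"],c["K"],None)[0][:,0]
def tri(cs,uvs):
    Ps=[c["K"]@np.c_[cv2.Rodrigues(c["rvec"])[0],c["tvec"]] for c in cs]
    X=cv2.triangulatePoints(Ps[0],Ps[1],np.array(uvs[0],float),np.array(uvs[1],float)); return (X[:3]/X[3]).ravel()
E
python3 - <<'E'
from h import *
s,d=load("scene0"),load("side0")
a=cv2.resize(s["frame"][200:340,230:380][...,::-1],None,fx=4,fy=4,interpolation=cv2.INTER_CUBIC)
b=cv2.resize(d["frame"][190:340,280:420][...,::-1],None,fx=4,fy=4,interpolation=cv2.INTER_CUBIC)
cv2.imwrite("pics/sz.png",a);cv2.imwrite("pics/dz.png",b)
print("ball tri",tri([s,d],[(291,252),(378,217)]))
C=cloud(s);D=cloud(d)
for c,uv in ((C,(291,252)),(D,(378,217)),(C,(291,237)),(D,(344,246))): print(uv,c[uv[1],uv[0]])
E
```

```text
ball tri [ 0.62634196 -0.1281141   0.26902524]
(291, 252) [ 0.63528722 -0.13095132  0.2772908 ]
(378, 217) [ 0.61757831 -0.13420969  0.27433038]
(291, 237) [ 0.53652563 -0.09825189  0.22803918]
(344, 246) [ 0.50118836 -0.10854659  0.21339367]
```

View pics/sz.png

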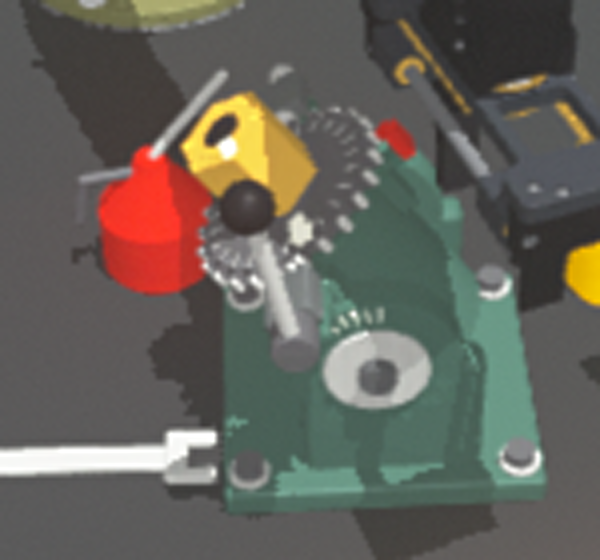

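View pics/dz.png

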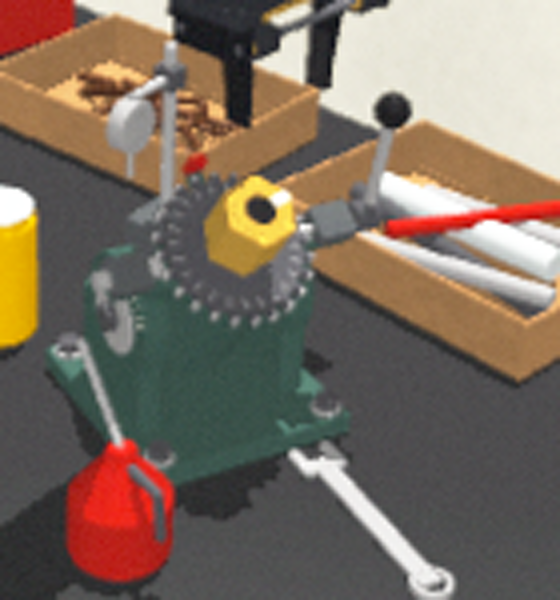

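The crops show the lever on the head's far side (world +x) with the plate facing world -y. The mark is at scene (305,257.5) and side (356,247.5), the pointer at scene (329,234.5) and side (329,230.5), and the top hole at scene (285,232) and side (345.5,242). I'll fit the geometry from these.

```bash
python3 - <<'E'
from h import *
s,d=load("scene0"),load("side0"); C=cloud(s);D=cloud(d)
f=lambda n,a,b:print(n,tri([s,d],[a,b]).round(4))
f("hole",(285.3,231.8),(345.5,242)); f("ptr",(328.7,234.5),(328.7,230.5)); f("mark",(305,257.5),(356.2,247.5)); f("ball",(291.5,252),(378,217)); f("pivot",(303,283),(372.5,240))
# base edges: scene corners intersect z~0.015
for n,p in (("FL",(230+228/4,200+498/4)),("FR",(230+545/4,200+473/4)),("BR",(230+515/4,200+283/4))): print(n,C[int(p[1]),int(p[0])].round(4))
import numpy as np
rng=np.random.default_rng(0)
def plane(P,t=.002):
    best=None
    for _ in range(500):
        a=P[rng.choice(len(P),3,False)]; n=np.cross(a[1]-a[0],a[2]-a[0]); L=np.linalg.norm(n)
        if L<1e-7: continue
        n/=L; i=abs((P-a[0])@n)<t
        if best is None or i.sum()>best.sum(): best=i
    Q=P[best]; c=Q.mean(0); n=np.linalg.svd(Q-c)[2][2]; n*=np.sign(n[2]); return c.round(4),n.round(4),best.sum(),len(P),best
for nm,c,W,box in (("side",d,D,(225,262,330,358)),("scene",s,C,(220,256,272,312))):
    fr=c["frame"].astype(int); m=np.zeros((480,640),bool); r0,r1,c0,c1=box
    m[r0:r1,c0:c1]=True
    m&=(fr[...,0]>130)&(fr[...,2]<100)&(fr[...,1]>90)&(c["z_map"]>0)
    P=W[m]; print(nm,"gold",m.sum(),P.mean(0).round(3))
    while len(P)>25:
        r=plane(P); print(r[:4]); P=P[~r[4]]
fr=d["frame"].astype(int); m=np.zeros((480,640),bool); m[232:272,318:358]=True
m&=(np.ptp(fr,axis=-1)<25)&(fr.sum(-1)>200)
r=plane(D[m],.003); print("plate",r[:4])
E
```

```text
hole [ 0.5103 -0.1038  0.2225]
ptr [ 0.5412 -0.0121  0.2112]
mark [ 0.5697 -0.088   0.1809]
ball [ 0.6268 -0.1275  0.2689]
pivot [ 0.6337 -0.1093  0.182 ]
FL [ 0.59   -0.1366  0.0162]
FR [0.6456 0.0415 0.0188]
BR [4.745e-01 1.045e-01 3.000e-04]
side gold 558 [0.63  0.006 0.139]
(array([ 0.507 , -0.1007,  0.2191]), array([-0.1984, -0.5295,  0.8248]), np.int64(117), 558)
(array([0.8482, 0.1992, 0.0227]), array([-0.035 ,  0.9957,  0.0858]), np.int64(98), 441)
(array([ 0.4946, -0.0952,  0.1892]), array([0.8151, 0.3771, 0.4397]), np.int64(76), 343)
(array([ 0.4957, -0.0741,  0.2045]), array([-0.7936,  0.5753,  0.1981]), np.int64(41), 267)
(array([ 0.5163, -0.1094,  0.1877]), array([-0.0193,  0.8409,  0.5408]), np.int64(34), 226)
(array([0.8113, 0.1011, 0.0422]), array([0.1772, 0.9707, 0.1621]), np.int64(29), 192)
(array([0.7013, 0.0586, 0.1101]), array([0.3785, 0.1092, 0.9191]), np.int64(25), 163)
(array([0.7344, 0.0857, 0.0742]), array([ 0.5123, -0.0908,  0.854 ]), np.int64(23), 138)
(array([ 0.509 , -0.0999,  0.2235]), array([-0.2506, -0.5099,  0.8229]), np.int64(19), 115)
(array([0.848
[... 578 characters left out ...]
1]), array([0.8445, 0.3447, 0.4098]), np.int64(216), 546)
(array([ 0.5085, -0.1031,  0.2211]), array([-0.1823, -0.5368,  0.8238]), np.int64(162), 330)
(array([ 0.5339, -0.1055,  0.206 ]), array([-0.8446,  0.5004,  0.1906]), np.int64(65), 168)
(array([ 0.5291, -0.0746,  0.2234]), array([0.0422, 0.8253, 0.5632]), np.int64(33), 103)
(array([ 0.3613, -0.0606,  0.0923]), array([-0.5336, -0.5865,  0.6093]), np.int64(19), 70)
(array([ 0.5355, -0.0798,  0.2137]), array([0.7052, 0.5692, 0.4227]), np.int64(16), 51)
(array([ 0.3209, -0.0413,  0.0825]), array([-0.6344, -0.2357,  0.7362]), np.int64(11), 35)
plate (array([ 0.5067, -0.0711,  0.1701]), array([-0.1831, -0.5337,  0.8256]), np.int64(499), 960)
```

```bash
python3 -m creep '{"translation":[[0,0,-0.7],[0,0,-0.7],[-0.7,0,0],[-0.7,0,0],[0,0,0]],"turn":[[0,0,0],[0,0,0],[0,0,0],[0,0,0.053],[0,0,0.053]],"grip":[1,1,1,1,1]}' 30; python3 - <<'E'
from h import *
from cell import env
c=env.read_camera("wrist"); cv2.imwrite("pics/w1.png",c["frame"][...,::-1]); np.savez("pics/w1.npz",**c)
s,d=load("scene0"),load("side0"); C=cloud(s)
print("indicator block/post",C[312,411],C[268,420],C[256,404])
# ball by dark blobs near predicted
for n,x in (("s",s),("d",d),("w",c)):
    u,v=proj(x,[.6268,-.1275,.2689])[0]; print(n,u,v, proj(x,[.515,-.09,.201])[0])
    if not(0<u<640 and 0<v<480): continue
    r=60 if n=="w" else 12; x0,y0=max(0,int(u)-r),max(0,int(v)-r)
    g=x["frame"][y0:int(v)+r,x0:int(u)+r].max(-1); m=(g<55).astype(np.uint8)
    k,l,st,ce=cv2.connectedComponentsWithStats(m)
    print([(st[i].tolist(),(ce[i]+[x0,y0]).round(1).tolist()) for i in range(1,k) if st[i,4]>30])
E
```

```text
time_s: 0.72
tool_pos: [0.6488, -0.1198, 0.3339]
tool_rot: [-180.0, 0.2, 70.0]
force: [-1.2, 0.6, -0.0]
grip_width: 0.0872
grasp_force: 0.0
indicator block/post [0.69191495 0.13154511 0.05022989] [0.68925024 0.1354681  0.18619855] [0.63448624 0.1298187  0.17649719]
s 291.4031661303026 252.087797344707 [291.78608828 239.69350453]
[]
d 377.9417497930248 216.93677994041946 [342.11109151 245.70698412]
[([9, 10, 8, 8, 41], [377.9, 217.8])]
w 294.86831366435905 265.8280212610549 [170.8598648  239.31380594]
[([42, 41, 38, 37, 1121], [294.8, 263.1]), ([0, 68, 4, 40, 116], [235.0, 292.5])]
```

View pics/w1.png

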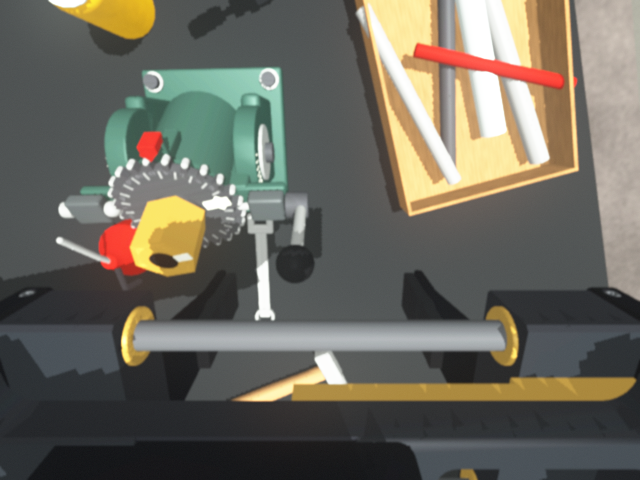

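The wrist view shows the ball at (295,263), within 3 px of my prediction. The mark is at (215,202) and the pointer at (150,145), so the offset is about five notches. I'll pinch the ball.

```bash
python3 -m creep '{"translation":[[-0.19,-0.22,0],[0,0,0.5],[0,0,0.55],[0,0,0],[0,0,0]],"turn":[[0,0,0],[0,0,0],[0,0,0],[0,0,0],[0,0,0]],"grip":[1,1,1,0,0]}' 30; python3 -m creep '{"translation":[[0,0,0],[0,0,0],[0,0,0]],"turn":[[0,0,0],[0,0,0],[0,0,0]],"grip":[0,0,0]}' 30
```

```text
time_s: 1.4
tool_pos: [0.6292, -0.1202, 0.2522]
tool_rot: [179.9, -0.0, 71.0]
force: [-0.2, -0.3, 0.5]
grip_width: 0.0744
grasp_force: 0.0
time_s: 1.78
tool_pos: [0.6287, -0.1207, 0.2514]
tool_rot: [179.9, -0.0, 70.9]
force: [0.1, -0.1, 0.2]
grip_width: 0.0448
grasp_force: 0.0
```

```bash
python3 -m creep '{"translation":[[-0.09,0,0],[0,0,0],[0,0,0],[0,0,0],[0,0,0]],"turn":[[0,0,0],[0,0,0],[0,0,0],[0,0,0],[0,0,0]],"grip":[0,0,0,0,0]}' 30;
```

```text
time_s: 2.4
tool_pos: [0.6267, -0.1281, 0.251]
tool_rot: [179.9, 0.0, 70.9]
force: [4.2, -3.4, 0.4]
grip_width: 0.0262
grasp_force: 30.0
```

```bash
python3 -m creep '{"translation":[[0.125,0,-0.02],[0.125,0,-0.01],[0.125,0,0.01],[0.125,0,0.015],[0.12,0,0.035]],"turn":[[0,0,0],[0,0,0],[0,0,0],[0,0,0],[0,0,0]],"grip":[0,0,0,0,0]}' 30; python3 -m creep '{"translation":[[0.12,0,0.035],[0.11,0,0.06],[0.11,0,0.06],[0.1,0,0.08],[0,0,0]],"turn":[[0,0,0],[0,0,0],[0,0,0],[0,0,0],[0,0,0]],"grip":[0,0,0,0,0]}' 30
```

```text
time_s: 3.02
tool_pos: [0.6428, -0.0809, 0.2486]
tool_rot: [179.9, 0.0, 70.9]
force: [3.6, -3.8, 1.3]
grip_width: 0.0263
grasp_force: 30.0
time_s: 3.65
tool_pos: [0.6547, -0.0456, 0.2286]
tool_rot: [179.9, -0.1, 71.0]
force: [5.5, -2.3, -1.6]
grip_width: 0.0265
grasp_force: 30.0
```

```bash
python3 -m creep '{"translation":[[0.1,0,0.1],[0.09,0,0.11],[0.03,0,0.06],[0,0,0],[0,0,0]],"turn":[[0,0,0],[0,0,0],[0,0,0],[0,0,0],[0,0,0]],"grip":[0,0,0,0,0]}' 30; python3 - <<'E'
from h import *
from cell import env
p=env.get_obs(); d=p["tool_pos"]-np.array([.6267,-.1281,.251]); y=d@[.3256,.9455,0]; print(y,d[2],p["force"])
print(np.degrees(np.arctan2(-.0208+y,.0978+d[2])))
E
```

```text
time_s: 4.28
tool_pos: [0.6607, -0.0279, 0.2072]
tool_rot: [179.9, -0.2, 71.1]
force: [8.3, 0.9, 0.5]
grip_width: 0.0262
grasp_force: 30.1
0.10584199127920392 -0.04384803344145488 [8.32028657 0.9236141  0.50067997]
57.60832060313804
```

```bash
python3 -m creep '{"translation":[[0,0,0],[0,0,0],[0,0,0],[0,0,0],[0,0,-0.6]],"turn":[[0,0,0],[0,0,0],[0,0,0],[0,0,0],[0,0,0]],"grip":[1,1,1,1,1]}' 30; python3 -m creep '{"translation":[[-0.7,-0.7,-0.6],[-0.7,-0.6,-0.5],[-0.7,-0.7,0],[0,0,0]],"turn":[[0,0,0],[0,0,0],[0,0,0],[0,0,0]],"grip":[1,1,1,1]}' 30
python3 - <<'E'
from h import *
from cell import env
c=env.read_camera("wrist"); cv2.imwrite("pics/w2.png",c["frame"][...,::-1]); np.savez("pics/w2.npz",**c)
E
```

```text
time_s: 4.9
tool_pos: [0.6567, -0.0306, 0.2513]
tool_rot: [-179.4, 0.2, 70.9]
force: [0.3, 0.3, 0.4]
grip_width: 0.0682
grasp_force: 0.0
time_s: 5.4
tool_pos: [0.5041, -0.1125, 0.319]
tool_rot: [180.0, 0.0, 70.5]
force: [-0.2, 0.6, -0.0]
grip_width: 0.0866
grasp_force: 0.0
```

View pics/w2.png

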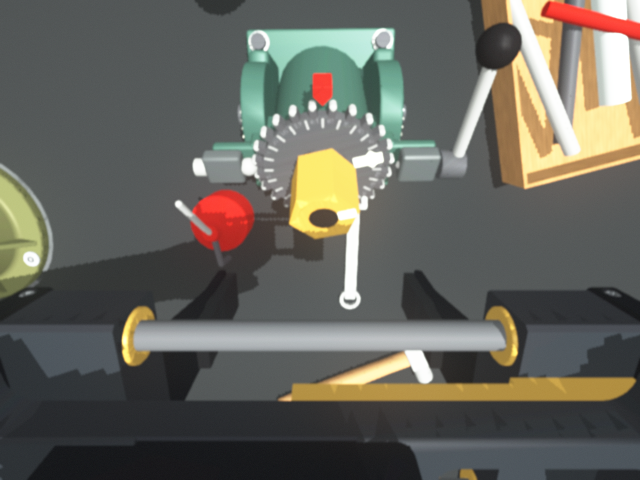

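The view shows the lever fully back with its ball at (498,46), the mark at (370,158), the blank hole at (323,217) and the pointer tip at (323,103). I'll fit the axis and work out the approach.

```bash
cat >> h.py <<'E'
yaw=np.radians(-19.3)
ex=np.array([np.cos(yaw),np.sin(yaw),0]); hy=np.array([-np.sin(yaw),np.cos(yaw),0])
t=np.radians(35); n=-hy*np.sin(t)+np.array([0,0,np.cos(t)]); ey=hy*np.cos(t)+np.array([0,0,np.sin(t)])
E
python3 - <<'E'
from h import *
from scipy.optimize import least_squares
s,d,w1,w2=[load(k) for k in ("scene0","side0","w1","w2")]
obs=[(s,(285.3,231.8)),(d,(345.5,242)),(w1,(163,260)),(w2,(323,217))]
r=least_squares(lambda X:np.concatenate([(proj(c,X)[0]-u)/c["K"][0,0] for c,u in obs])*500,[.51,-.1,.22])
top=r.x; print("hole",top.round(4),r.fun.round(1))
W=cloud(w2); fr=w2["frame"].astype(int)
m=np.zeros((480,640),bool); m[205:232,296:354]=1; m&=(fr[...,0]>150)&(fr[...,2]<110)
P=W[m]; rng=np.random.default_rng(0); best=None
for _ in range(500):
    a=P[rng.choice(len(P),3,False)]; q=np.cross(a[1]-a[0],a[2]-a[0]); q/=np.linalg.norm(q)+1e-12
    i=abs((P-a[0])@q)<.0015
    if best is None or i.sum()>best.sum(): best=i
Q=P[best]; q=np.linalg.svd(Q-Q.mean(0))[2][2]; q*=np.sign(q[2]); print("top normal",q.round(3),best.sum(),"model n",n.round(3),"yaw",np.degrees(np.arctan2(q[0],-q[1])))
print("offset of hole above face",(top-Q.mean(0))@n)
pc=top-n*.056
for k in range(3,9):
    a=k*np.pi/12; mk=pc+.06*(np.sin(a)*ex+np.cos(a)*ey); mi=pc+.045*(np.sin(a)*ex+np.cos(a)*ey); print(k,proj(w2,mk)[0].round(),proj(w2,mi)[0].round(),proj(s,mk)[0].round(1),proj(d,mk)[0].round(1))
print("ptr",proj(w2,pc+.06*ey)[0])
E
```

```text
hole [ 0.5109 -0.1012  0.2213] [ 0.7  1.1 -1.2 -0.5 -0.1 -0.1  0.1  0.5]
top normal [-0.186 -0.554  0.812] 393 model n [-0.19  -0.541  0.819] yaw -18.54154944348037
offset of hole above face -0.0002406774723986663
3 [377. 128.] [362. 139.] [317.3 251.8] [345.3 234.8]
4 [386. 141.] [369. 149.] [312.8 257.4] [349.6 237.7]
5 [391. 155.] [373. 159.] [307.5 262.3] [353.2 241.5]
6 [390. 169.] [373. 169.] [301.7 266.2] [355.7 245.8]
7 [385. 182.] [370. 179.] [296.  268.7] [357.2 250.4]
8 [377. 193.] [364. 187.] [290.7 269.8] [357.3 255.1]
ptr [322.99448496 108.40050196]
```

```bash
cat > plan.py <<'E'
from h import *
from cell import env
import sys
top=np.array([.5109,-.1012,.2213])
def target(phi,h):  # h: TCP height above blank top along n
    p=np.radians(phi); y=np.cos(p)*ex+np.sin(p)*ey; z=-n
    return top+h*n, R.from_matrix(np.c_[np.cross(y,z),y,z])
def plan(phi,h):
    o=env.get_obs(); r0=R.from_euler("xyz",o["tool_rot"],degrees=True); T,rt=target(phi,h)
    rv=(r0.inv()*rt).as_rotvec()
    print("turn deg",np.degrees(np.linalg.norm(rv)).round(2),"turn units",(rv/np.pi).round(4),"| shift cur axes",(r0.inv().apply(T-o["tool_pos"])/.08).round(3),"| shift target axes",(rt.inv().apply(T-o["tool_pos"])/.08).round(3),"q",o["qpos"].round(0))
if __name__=="__main__": plan(float(sys.argv[1]),float(sys.argv[2]))
E
python3 plan.py -15 .06; python3 plan.py -75 .06
```

```text
turn deg 37.98 turn units [0.0258 0.1931 0.081 ] | shift cur axes [-0.303  0.015  0.604] | shift target axes [-0.57   0.17   0.321] q [  7.   1.   2.  93.  -0.  87. -10.]
turn deg 81.7 turn units [0.1272 0.1652 0.4032] | shift cur axes [-0.303  0.015  0.604] | shift target axes [-0.138  0.578  0.321] q [  7.   1.   2.  93.  -0.  87. -10.]
```

```bash
python3 -m creep '{"translation":[[-0.3,0,0],[0,0,0],[0,0,0],[0,0,0],[0,0,0]],"turn":[[0.0065,0.048,0.02],[0.0065,0.048,0.02],[0.0065,0.048,0.02],[0.0065,0.048,0.02],[0,0,0]],"grip":[1,1,1,1,1]}' 40; python3 -m creep '{"translation":[[0,0,0],[0,0,0]],"turn":[[0,0,0],[0,0,0]],"grip":[1,1]}'; python3 plan.py -15 .06;python3 plan.py -15 -.0447
```

```text
time_s: 6.08
tool_pos: [0.4993, -0.1341, 0.3156]
tool_rot: [-169.5, -33.3, 52.6]
force: [-0.1, -0.3, 0.2]
grip_width: 0.0872
grasp_force: 0.0
time_s: 6.32
tool_pos: [0.501, -0.1298, 0.3188]
tool_rot: [-169.9, -33.4, 53.3]
force: [0.7, 0.2, 1.1]
grip_width: 0.087
grasp_force: 0.0
turn deg 0.72 turn units [-0.0015  0.0021  0.0031] | shift cur axes [-0.373  0.098  0.467] | shift target axes [-0.375  0.1    0.465] q [ 21.   5.  14.  96. -34.  91.   5.]
turn deg 0.72 turn units [-0.0015  0.0021  0.0031] | shift cur axes [-0.365  0.104  1.776] | shift target axes [-0.375  0.1    1.774] q [ 21.   5.  14.  96. -34.  91.   5.]
```

```bash
python3 -m creep '{"translation":[[-0.365,0.1,0.2],[0,0,0.2],[0,0,0],[0,0,0]],"turn":[[-0.001,0.002,0.003],[0,0,0],[0,0,0],[0,0,0]],"grip":[1,1,1,1]}'; python3 plan.py -15 -.0447
python3 - <<'E'
from h import *
from cell import env
c=env.read_camera("wrist"); cv2.imwrite("pics/w3.png",c["frame"][...,::-1]); np.savez("pics/w3.npz",**c)
E
```

```text
time_s: 6.82
tool_pos: [0.4987, -0.1371, 0.2756]
tool_rot: [-169.6, -33.7, 52.4]
force: [-0.7, -0.8, 0.6]
grip_width: 0.0872
grasp_force: 0.0
turn deg 0.13 turn units [-0.0001 -0.0004 -0.0006] | shift cur axes [-0.005 -0.003  1.387] | shift target axes [-0.003 -0.004  1.387] q [ 22.   6.  15. 100. -35.  87.   8.]
```

View pics/w3.png

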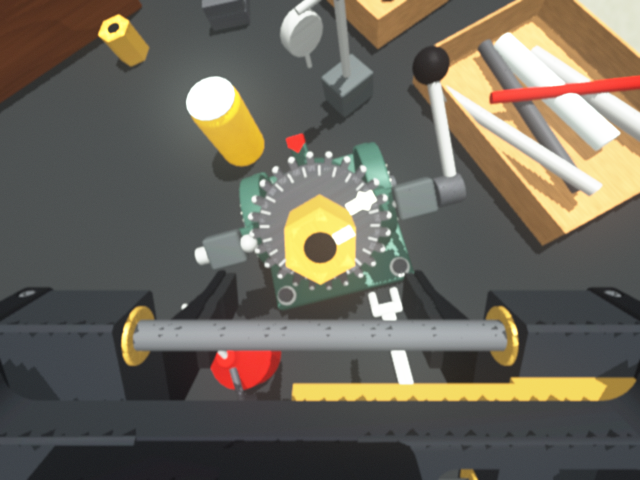

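The axis is centred at (320,247) and the hexagon's flats are square to the closing direction. I'll go down and grip.

```bash
python3 -m creep '{"translation":[[0,0,0.4],[0,0,0.4],[0,0,0.4],[0,0,0.15],[0,0,0]],"turn":[[0,0,0],[0,0,0],[0,0,0],[0,0,0],[0,0,0]],"grip":[1,1,1,1,1]}'; python3 plan.py -15 -.0447;  python3 -m creep '{"translation":[[0,0,0],[0,0,0],[0,0,0],[0,0,0],[0,0,0]],"turn":[[0,0,0],[0,0,0],[0,0,0],[0,0,0],[0,0,0]],"grip":[0,0,0,0,0]}' 45; python3 plan.py -15 -.0447
```

```text
time_s: 7.5
tool_pos: [0.5187, -0.0793, 0.1864]
tool_rot: [-169.5, -33.7, 52.3]
force: [0.2, -0.5, 0.4]
grip_width: 0.087
grasp_force: 0.0
turn deg 0.25 turn units [-0.0003 -0.0004 -0.0013] | shift cur axes [ 0.011 -0.004  0.035] | shift target axes [ 0.011 -0.004  0.035] q [ 18.   8.  12. 108. -37.  75.   9.]
time_s: 8.12
tool_pos: [0.5185, -0.0795, 0.1862]
tool_rot: [-169.5, -33.7, 52.3]
force: [0.1, -0.7, 1.0]
grip_width: 0.0496
grasp_force: 44.9
turn deg 0.27 turn units [-0.0002 -0.0004 -0.0014] | shift cur axes [ 0.016 -0.004  0.035] | shift target axes [ 0.016 -0.004  0.035] q [ 18.   8.  12. 108. -37.  75.   9.]
```

```bash
python3 -m creep '{"translation":[[0,0,0],[0,0,0],[0,0,0],[0,0,0],[0,0,0]],"turn":[[0,0,-0.04],[0,0,-0.04],[0,0,-0.04],[0,0,-0.04],[0,0,-0.04]],"grip":[0,0,0,0,0]}' 45; python3 plan.py 60 -.0447; python3 -m creep '{"translation":[[0,0,0],[0,0,0],[0,0,0],[0,0,0],[0,0,0]],"turn":[[0,0,-0.04],[0,0,-0.04],[0,0,-0.04],[0,0,-0.04],[0,0,-0.04]],"grip":[0,0,0,0,0]}' 45; python3 plan.py 60 -.0447
```

```text
time_s: 8.75
tool_pos: [0.5191, -0.0797, 0.1862]
tool_rot: [165.9, -32.4, 95.8]
force: [4.3, -1.4, -0.3]
grip_width: 0.0499
grasp_force: 44.9
turn deg 39.05 turn units [ 5.000e-04 -1.000e-04 -2.169e-01] | shift cur axes [ 0.018 -0.002  0.035] | shift target axes [0.015 0.01  0.035] q [ 20.   8.  10. 108. -37.  75.  45.]
time_s: 9.38
tool_pos: [0.5198, -0.0795, 0.1865]
tool_rot: [149.5, -18.1, 132.7]
force: [5.9, -1.1, 0.1]
grip_width: 0.0499
grasp_force: 45.0
turn deg 2.98 turn units [ 0.0007  0.0003 -0.0165] | shift cur axes [0.019 0.    0.035] | shift target axes [0.019 0.001 0.035] q [ 22.   8.   8. 108. -37.  75.  81.]
```

```bash
python3 -m creep '{"translation":[[0,0,0],[0,0,0],[0,0,0]],"turn":[[0,0,-0.016],[0,0,0],[0,0,0]],"grip":[0,0,0]}' 45; python3 plan.py 60 -.0447; python3 -m creep '{"translation":[[0,0,0],[0,0,0],[0,0,0],[0,0,0],[0,0,-0.3]],"turn":[[0,0,0],[0,0,0],[0,0,0],[0,0,0],[0,0,0]],"grip":[1,1,1,1,1]}';python3 -m creep '{"translation":[[0,0,-0.6],[0,0,-0.6],[0,0,-0.2],[0,0,0]],"turn":[[0,0,0],[0,0,0],[0,0,0],[0,0,0]],"grip":[1,1,1,1]}'
python3 - <<'E'
from h import *
from cell import env
c=env.read_camera("wrist"); cv2.imwrite("pics/w4.png",c["frame"][...,::-1]); np.savez("pics/w4.npz",**c)
E
```

```text
time_s: 9.75
tool_pos: [0.5198, -0.0795, 0.1865]
tool_rot: [148.7, -16.8, 135.1]
force: [4.4, -1.1, -0.9]
grip_width: 0.0496
grasp_force: 45.0
turn deg 0.34 turn units [ 0.0007  0.0003 -0.0017] | shift cur axes [0.018 0.    0.035] | shift target axes [0.018 0.001 0.035] q [ 22.   8.   8. 108. -37.  75.  83.]
time_s: 10.38
tool_pos: [0.513, -0.091, 0.2046]
tool_rot: [148.9, -17.1, 135.2]
force: [0.1, 0.1, 0.8]
grip_width: 0.0852
grasp_force: 0.0
time_s: 10.88
tool_pos: [0.4929, -0.1537, 0.2976]
tool_rot: [148.8, -16.9, 135.0]
force: [-0.5, 0.2, -0.1]
grip_width: 0.0873
grasp_force: 0.0
```

View pics/w4.png

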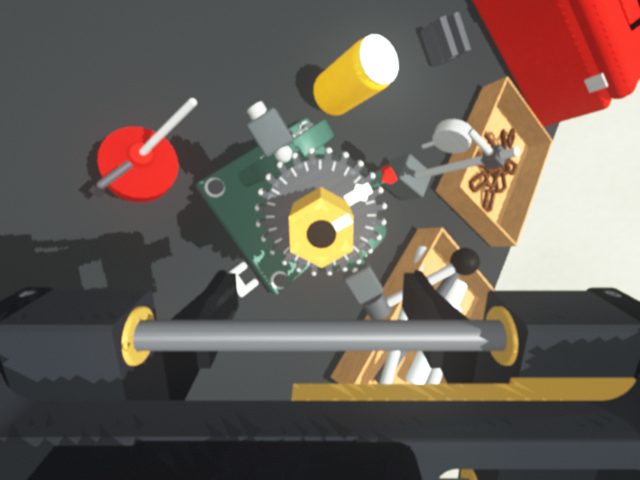

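The white mark's outer end at (372,187) lines up with the pointer tip at (383,179), five notches turned, and the lever is still back. Next I'll return to the ball.

```bash
cat > plan2.py <<'E'
from h import *
from cell import env
import sys
T=np.array([float(a) for a in sys.argv[1:4]])
o=env.get_obs(); r0=R.from_euler("xyz",o["tool_rot"],degrees=True); rt=R.from_euler("xyz",[180,0,71],degrees=True)
rv=(r0.inv()*rt).as_rotvec()
print("turn deg",np.degrees(np.linalg.norm(rv)).round(2),"units",(rv/np.pi).round(4),"| cur",(r0.inv().apply(T-o["tool_pos"])/.08).round(3),"| target axes",(rt.inv().apply(T-o["tool_pos"])/.08).round(3))
E
python3 plan2.py .6607 -.0279 .33
```

```text
turn deg 68.12 units [ 0.1013 -0.1768  0.3189] | cur [-0.25   2.478  0.899] | target axes [ 2.156  1.479 -0.419]
```

```bash
python3 -m creep '{"translation":[[0,0,-0.5],[0,0,0],[0,0,0],[0,0,0],[0,0,0]],"turn":[[0.0145,-0.0253,0.0456],[0.0145,-0.0253,0.0456],[0.0145,-0.0253,0.0456],[0.0145,-0.0253,0.0456],[0.0145,-0.0253,0.0456]],"grip":[1,1,1,1,1]}';python3 -m creep '{"translation":[[0,0,0],[0,0,0],[0,0,0],[0,0,0]],"turn":[[0.0145,-0.0253,0.0456],[0.0145,-0.0253,0.0456],[0,0,0],[0,0,0]],"grip":[1,1,1,1]}'; python3 plan2.py .6607 -.0279 .33
```

```text
time_s: 11.55
tool_pos: [0.4847, -0.173, 0.3284]
tool_rot: [173.7, -8.1, 87.7]
force: [0.4, 1.2, -0.5]
grip_width: 0.087
grasp_force: 0.0
time_s: 12.05
tool_pos: [0.4846, -0.1747, 0.3289]
tool_rot: [-179.9, 0.0, 71.1]
force: [0.3, -0.4, -0.5]
grip_width: 0.0868
grasp_force: 0.0
turn deg 0.09 units [-0.0003  0.0002  0.0003] | cur [ 2.45   1.486 -0.017] | target axes [ 2.452  1.484 -0.014]
```

```bash
python3 -m creep '{"translation":[[0.49,0.297,0],[0.49,0.297,0],[0.49,0.297,0],[0.49,0.297,0],[0.49,0.297,0]],"turn":[[0,0,0],[0,0,0],[0,0,0],[0,0,0],[0,0,0]],"grip":[1,1,1,1,1]}';python3 -m creep '{"translation":[[0,0,0],[0,0,0]],"turn":[[0,0,0],[0,0,0]],"grip":[1,1]}'; python3 plan2.py .6607 -.0279 .2072
```

```text
time_s: 12.68
tool_pos: [0.6621, -0.0292, 0.3296]
tool_rot: [180.0, 0.1, 70.9]
force: [-0.2, -0.8, 0.2]
grip_width: 0.0869
grasp_force: 0.0
time_s: 12.92
tool_pos: [0.6609, -0.0303, 0.3294]
tool_rot: [-180.0, 0.1, 70.9]
force: [-0.2, -0.4, -0.6]
grip_width: 0.0868
grasp_force: 0.0
turn deg 0.2 units [-0.      0.0008 -0.0008] | cur [ 0.031 -0.012  1.528] | target axes [ 0.027 -0.012  1.528]
```

```bash
python3 -m creep '{"translation":[[0.03,0,0.5],[0,0,0.5],[0,0,0.5],[0,0,0.025],[0,0,0]],"turn":[[0,0,0],[0,0,0],[0,0,0],[0,0,0],[0,0,0]],"grip":[1,1,1,1,1]}';python3 -m creep '{"translation":[[0,0,0],[0,0,0],[0,0,0],[0,0,0],[0,0,0]],"turn":[[0,0,0],[0,0,0],[0,0,0],[0,0,0],[0,0,0]],"grip":[0,0,0,0,0]}' 30;python3 -m creep '{"translation":[[0,0,0],[0,0,0],[0,0,0]],"turn":[[0,0,0],[0,0,0],[0,0,0]],"grip":[0,0,0]}' 30; python3 plan2.py .6607 -.0279 .2072
```

```text
time_s: 13.55
tool_pos: [0.6627, -0.0278, 0.21]
tool_rot: [179.8, 0.1, 70.8]
force: [0.7, -0.4, 1.2]
grip_width: 0.0871
grasp_force: 0.0
time_s: 14.18
tool_pos: [0.6623, -0.0264, 0.2079]
tool_rot: [180.0, 0.1, 70.9]
force: [-0.7, 0.1, -1.3]
grip_width: 0.045
grasp_force: 0.0
time_s: 14.55
tool_pos: [0.6615, -0.0261, 0.2077]
tool_rot: [-179.9, 0.1, 70.9]
force: [-2.9, 0.1, 0.3]
grip_width: 0.0266
grasp_force: 30.0
turn deg 0.14 units [-0.0004  0.0005 -0.0004] | cur [-0.024 -0.002  0.006] | target axes [-0.024 -0.002  0.006]
```

Now I'll swing it home along the reverse arc.

```bash
python3 -m creep '{"translation":[[-0.1,0,-0.12],[-0.11,0,-0.1],[-0.11,0,-0.08],[-0.11,0,-0.06],[-0.12,0,-0.05]],"turn":[[0,0,0],[0,0,0],[0,0,0],[0,0,0],[0,0,0]],"grip":[0,0,0,0,0]}' 30; python3 -m creep '{"translation":[[-0.12,0,-0.045],[-0.12,0,-0.035],[-0.12,0,-0.02],[0,0,0],[0,0,0]],"turn":[[0,0,0],[0,0,0],[0,0,0],[0,0,0],[0,0,0]],"grip":[0,0,0,0,0]}' 30; python3 plan2.py .6267 -.1281 .251
```

```text
time_s: 15.18
tool_pos: [0.648, -0.0661, 0.243]
tool_rot: [179.9, -0.1, 71.0]
force: [-3.4, 5.9, 3.8]
grip_width: 0.0267
grasp_force: 30.0
time_s: 15.8
tool_pos: [0.6377, -0.0964, 0.2516]
tool_rot: [179.9, 0.1, 70.8]
force: [-5.3, 2.1, 6.3]
grip_width: 0.0263
grasp_force: 30.1
turn deg 0.22 units [ 0.0005  0.0006 -0.0009] | cur [-0.419 -0.001  0.008] | target axes [-0.419 -0.002  0.007]
```

```bash
python3 -m creep '{"translation":[[-0.12,0,-0.005],[-0.12,0,0],[-0.1,0,0.01],[-0.08,0,0.01],[-0.03,0,0]],"turn":[[0,0,0],[0,0,0],[0,0,0],[0,0,0],[0,0,0]],"grip":[0,0,0,0,0]}' 30; python3 -m creep '{"translation":[[0,0,0],[0,0,0],[0,0,0]],"turn":[[0,0,0],[0,0,0],[0,0,0]],"grip":[0,0,0]}' 30; python3 plan2.py .6267 -.1281 .251
```

```text
time_s: 16.42
tool_pos: [0.6266, -0.1292, 0.2495]
tool_rot: [179.9, -0.0, 70.9]
force: [-2.9, 5.5, 4.7]
grip_width: 0.0262
grasp_force: 30.1
time_s: 16.8
tool_pos: [0.6266, -0.1291, 0.2496]
tool_rot: [179.9, 0.0, 70.9]
force: [-4.5, 3.5, 5.6]
grip_width: 0.0258
grasp_force: 30.1
turn deg 0.15 units [ 0.0006  0.0002 -0.0005] | cur [ 0.013 -0.004 -0.018] | target axes [ 0.013 -0.004 -0.018]
```

```bash
python3 -m creep '{"translation":[[-0.04,0,0],[0,0,0],[0,0,0]],"turn":[[0,0,0],[0,0,0],[0,0,0]],"grip":[0,0,0]}' 30; python3 -m creep '{"translation":[[0,0,0],[0,0,0],[0,0,0],[0,0,0],[0,0,-0.6]],"turn":[[0,0,0],[0,0,0],[0,0,0],[0,0,0],[0,0,0]],"grip":[1,1,1,1,1]}';  python3 -m creep '{"translation":[[0,0,-0.6],[0,0,-0.2],[-0.7,-0.3,0],[0,0,0],[0,0,0]],"turn":[[0,0,0],[0,0,0],[0,0,0],[0,0,0],[0,0,0]],"grip":[1,1,1,1,1]}'
python3 - <<'E'
from h import *
from cell import env
c={k:env.read_camera(k) for k in ("wrist","side","scene")}
for k in c: np.savez(f"pics/{k}9.npz",**c[k])
d0=load("side0")
a=cv2.resize(d0["frame"][190:340,280:420],(373,400),interpolation=3);b=cv2.resize(c["side"]["frame"][190:340,280:420],(373,400),interpolation=3)
cv2.imwrite("pics/cmp9.png",np.hstack([a,b])[...,::-1]); cv2.imwrite("pics/w9.png",c["wrist"]["frame"][...,::-1])
for x in (d0,c["side"]):
    g=x["frame"][204:230,362:394].max(-1); k,l,st,ce=cv2.connectedComponentsWithStats((g<55).astype(np.uint8)); print([(st[i,4],(ce[i]+[362,204]).round(1)) for i in range(1,k) if st[i,4]>20])
w=c["wrist"]
print("ball home pred",proj(w,[.6268,-.1275,.2689])[0])
E
```

```text
time_s: 17.18
tool_pos: [0.6266, -0.1292, 0.2496]
tool_rot: [179.9, -0.2, 71.0]
force: [-1.9, 7.8, 5.2]
grip_width: 0.0263
grasp_force: 30.1
time_s: 17.8
tool_pos: [0.6234, -0.1323, 0.2915]
tool_rot: [-179.5, 0.2, 70.9]
force: [0.8, -0.2, 1.4]
grip_width: 0.0682
grasp_force: 0.0
time_s: 18.42
tool_pos: [0.5844, -0.1772, 0.3591]
tool_rot: [-180.0, 0.1, 70.9]
force: [0.3, 0.2, -0.1]
grip_width: 0.0867
grasp_force: 0.0
[(np.int32(41), array([377.9, 217.8]))]
[(np.int32(42), array([377.8, 217.7]))]
ball home pred [352.67180923 155.99961827]
```

View pics/w9.png

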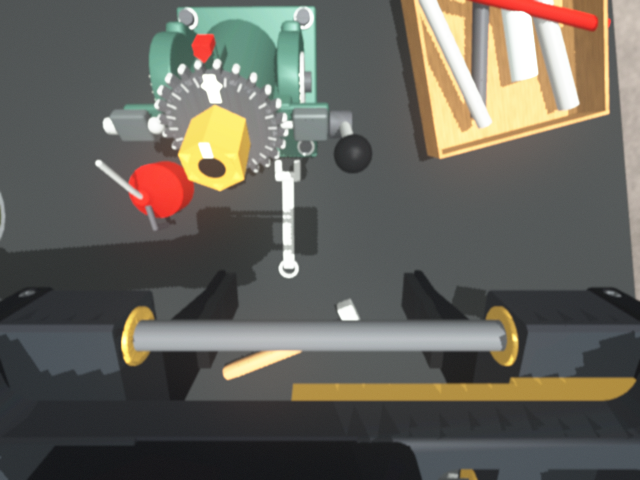

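View pics/cmp9.png

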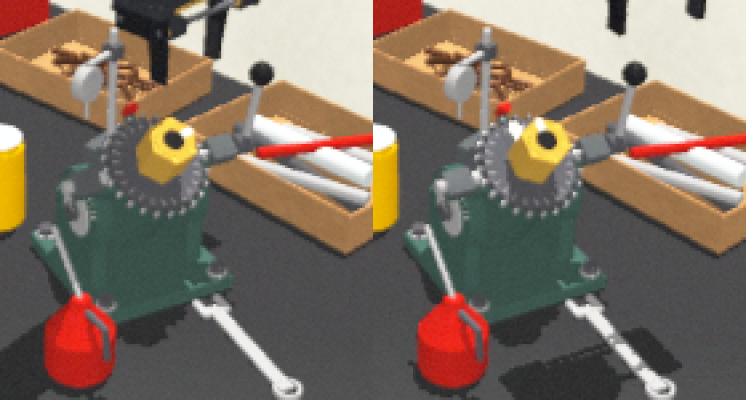

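The mark at (210,77) meets the pointer at (204,57), and the lever ball is back on its starting pixels: side (377.8,217.7), against (377.9,217.8) at the start. The oiler, spanner and tin haven't moved in the side comparison, so I'll hand it in.

```bash
python3 -c "
from cell import env
print(env.sign_off())"
```

```text
the job is handed in; nothing more can be done
None
```

I swung the lever back, turned the plate back five notches until the white mark sat at the red pointer, locked the lever home, and handed the job in at about 18 s; the sign-off gave no verdict.

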